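# Free the slicer's blade frame

## Task

The slicer's blade frame has to come out for washing. First turn the slicer's dial clockwise until it clicks over to its second position (the pair of pips) and leave it there; only then pull the sprung lock pin straight up to its upper stop, clear of its hole in the frame, and finish while still holding it up there in the fingers. Leave everything else on the worktop where it is.

Things in the scene. Friction and masses are not known exactly. Their poses are not given: they have to be found in the camera images.
- slicer: the bench slicer, fixed to the worktop: a low aluminium bed 112 mm (its x) by 304 mm (its y) and 36 mm high with a steel blade frame on top; the origin is the centre of its underside. Two grey heads stand on its ends, 115 mm either side of the middle along its y: the dial head and the pin head, either of which may be on the left; both point the same way as the slicer. Its yaw varies by up to 0.45 rad.
- dial_grip (a point): centre of the dial's bar grip, on the turning axis (vertical), 92 mm above the worktop. The black bar is 13 mm thick (along this point's y), about 48 mm long (along its x; the pointed end is at -x) and 30 mm tall, from 73 to 102 mm above the worktop; below it is a disc 46 mm across. Its frame turns with the dial.
- dial (a joint): angle of the dial in rad, growing CLOCKWISE seen from above: 0 at the start click (pointed end at the single raised pip), 1.05 at the second click (pointed end at the pair of pips). A sprung detent holds it against a hard stop at either end: it resists with up to about 0.15 N m until half-way (0.53), then snaps on to 1.05. Let go before half-way it springs back to 0.
- pin_grip (a point): on the axis of the lock pin's black pull knob, 105 mm above the worktop when the pin is seated; it moves with the pin. The knob is round and upright, 85 to 117 mm above the worktop when seated, 18 mm across at the foot widening to 26 mm over its top 5 mm; 3 mm under its foot is a steel bush 22 mm across on the 66x48 mm bridge of the pin head.
- pin (a joint): how far the lock pin is pulled straight up, in m: 0 seated in the hole of the blade frame's tongue, 0.018 at its upper stop. It comes clear of the hole at 0.011. A spring pulls it down with 6.3 N when seated, rising to 12.6 N at the stop, and it snaps back when let go.
- pin_tip (a point): lower end of the steel pin, 8 mm thick, 30 mm above the worktop when seated; it moves with the pin.
- seat (a point): mouth of the pin's seat hole in the frame's tongue, 41 mm above the worktop; fixed to the pin head.
- mandarin_1: a mandarin, 49 mm across, lying behind the slicer; loose, origin at the centre of its underside; leave it alone
- mandarin_2: a mandarin, 46 mm across, lying behind the slicer; loose, origin at the centre of its underside; leave it alone
- tin_1: a food tin, 58 mm across, 72 high, in front of the slicer; loose, origin at the centre of its underside; leave it alone
- tub_1: a small tub with a foil lid, 72 mm across, 71 high, on the left; loose, origin at the centre of its underside; leave it alone
- spice_jar_1: a spice jar, 46 mm across, 109 high, on the left; loose, origin at the centre of its underside; leave it alone
- mill_1: a glass shaker with a grey top, 44 mm across, 90 high, behind the slicer; loose, origin at the centre of its underside; leave it alone
- box_1: a carton, 36x69x121 mm, on the right; loose, origin at the centre of its underside; leave it alone

How it is judged:
On the way, in this order (a step that is already met when the one before it is completed fails the run):
1. the dial has clicked over to its second position (value of joint dial above 0.95 rad), for 0.2 s.
2. the lock pin is pulled up to its stop by the fingers (value of joint pin above 0.0155 m and contact force between the fingers and pin above 3 N), for 0.3 s.
At the end, for the whole second after the job is handed in: The dial stands at its second click (over 0.95 rad), the lock pin is pulled up more than 15.5 of its 18 mm, its tip over 3 mm above the seat hole, and the fingers bear on its knob with more than 3 N (all of step 2 and value of joint dial above 0.95 rad and z of pin_tip in the frame of seat above 0.003 m); the arm keeps its last pose, push and grip.
It fails at once if the pin is pulled up (over 6 mm) while the dial is not past its detent (value of joint pin above 0.006 m and value of joint dial below 0.53 rad).
It fails at once if another thing on the worktop is moved more than 30 mm (distance of any of mandarin_1, mandarin_2, tin_1, tub_1, spice_jar_1, mill_1, box_1 from where it was at the start of the episode above 0.03 m).
It also fails if it takes over 45 s, if anything falls off the work surface, if the arm or the gripper's body presses on something with over 40 N, if the wrist force passes 120 N, or if a joint passes its speed limit or range.

## Robot

A 7-joint arm with a two-finger parallel gripper is mounted at the origin on a cart in front of the work surface, level with it; the furniture and walls round the work are solid. World frame = base frame: x ahead of the robot, y to its left, z up, the work surface at z = 0. Lengths are in m, angles in rad, forces in N, time in s.
With the tool pointing down it reaches from about 0.4 to 0.85 m from the base axis. Payload 4.5 kg.
Tool frame: the origin (TCP) lies midway between the tips of the shut fingers; the grasp point (between the pads) lies 19 mm behind it; z points along the fingers, y is the line along which they close (so a half turn about z gives the same grasp; the last joint's range is limited). The gripper opens to 88 mm and grips with 3 to 60 N. Pads are 18 mm wide; open, the fingers measure 123 mm over their backs; the gripper's body (75 mm by 187 mm) begins 45 mm behind the grasp point.
Start: joints at [0.034, 0.689, -0.195, 1.565, 0.157, 0.902, -0.215], TCP at [0.625, 0, 0.239] pointing down, gripper open.
Joint ranges: [-3.01, 3.01], [-0.46, 2.08], [-1.47, 1.51], [0.13, 2.56], [-1, 4.14], [0.04, 2.09], [-2.66, 2.66]. Speed limits (rad/s): [2.57, 2.57, 3.14, 3.14, 3.14, 3.14, 3.14].

## Interface

Orientations are given as a unit quaternion [x, y, z, w].
In Python, from plant import r, eyes, finish_job gives the robot as it stands. The module is installed in compiled form; this text tells all that it offers.
- The arm moves only by the tool move_arm, never from a script. Its argument "motion" is a list of rows, each a list of 7 numbers: the shift along the tool's x, y, z in mm, then the turn, a rotation vector about the tool's x, y, z in degrees, then the closure, from 0 (fully open) to 1 (shut). A call has 1 to 5 rows; each row is the pose to reach, as a shift and turn from the pose commanded when the call began, along the tool's axes at that moment; what a row does not reach only later rows make up. A row lasts 1/8 s, in which the tool goes at most 62.5 mm and 10.7 degrees, less where a joint would pass 70% of its speed; a pose out of reach is approached as far as the arm can. A call with a gripper value outside its range is refused whole. The fingers move at their own pace and stop on an object; "newtons" is the grip in N (left out, the last holds). Time passes only in rows, so rows that repeat a pose let the fingers close. It gives the time, the measured TCP pose, the force, the opening and the grip force at its end, in the units of the state.
- r.get_state(): the state, without advancing time (a new reading comes with each control period).
- eyes.snapshot(name): name is "scene" or "side" or "wrist"; returns a dict with "frame" (420x560x3 uint8, red, green, blue), "z_map" (420x560 float32, m along the optical axis (not along the pixel's ray), 0 where there is no reading), "intrinsics" (3x3 intrinsics, pixels), "world_to_cam" (4x4, takes a point from world to camera coordinates). Camera axes: x right, y down, z forward; pixel columns grow to the right and rows downward; lengths in m; the calibration is good to about 2 mm. A picture is of the moment at which its call begins.
- finish_job(): hands the job in; it is judged then, once.
The state is a dict: "clock": time; "q": joint angles; "qd": joint speeds; "joint_torque": joint torques, N m; "tool_pos": TCP position; "eef_rot": TCP orientation; "contact_force": force on the tool from outside, world axes, zero at the start; "moment": the same for the moment, N m; "opening": opening from 0.0 (shut) to 1.0 (fully open); "finger_force": force on a finger pad.
Only numpy, scipy, OpenCV 4.12 (cv2) and the standard library are available. Lean on these libraries where they do the work, as an engineer would, in place of code of your own. Each camera call takes 0.05 s, during which the arm holds its last target. There are 200 camera calls.

## Working session

There is one attempt and no reset: what is moved stays moved. The work goes in short steps, Python scripts to look and compute and a tool call to move; the robot and the scene stay as the last step left them, time stands still between calls to the robot, and variables do not carry over. Pictures are saved under pics/ and viewed, at most 10 in all, crops included, and the job is handed in when it is done.

Besides the shell and the picture viewer there is one more tool, called by a JSON object that holds its "op" and its "data". move_arm: Moves the arm, as the interface text tells. Its arguments: {"type":"object","properties":{"motion":{"type":"array","items":{"type":"array","items":{"type":"number"}}},"newtons":{"type":"number"}},"required":["motion"]}

```bash
mkdir -p pics; cat > h.py <<'E'
import numpy as np, cv2
from plant import r, eyes, finish_job
from scipy.spatial.transform import Rotation as R
def snap(n,f=None):
    s=eyes.snapshot(n)
    if f: cv2.imwrite('pics/'+f,s['frame'][:,:,::-1])
    return s
def cloud(s):
    z=s['z_map'];K=s['intrinsics'];v,u=np.indices(z.shape)
    P=np.stack([(u-K[0,2])/K[0,0]*z,(v-K[1,2])/K[1,1]*z,z,np.ones_like(z)],-1)
    return (P@np.linalg.inv(s['world_to_cam']).T)[...,:3]
E
python3 - <<'E'
from h import *
for n in ['scene','wrist']:
    s=snap(n,n+'1.png');np.savez('/tmp/'+n,**s)
    print(n,s['world_to_cam'].round(3).tolist())
print({k:np.round(v,3).tolist() for k,v in r.get_state().items()})
E
```

```text
scene [[0.832, -0.555, 0.01, -0.482], [-0.228, -0.358, -0.905, 0.237], [0.506, 0.751, -0.424, 1.03], [0.0, 0.0, 0.0, 1.0]]
wrist [[1.0, -0.0, -0.002, -0.624], [0.0, -0.953, 0.303, -0.042], [-0.002, -0.303, -0.953, 0.39], [0.0, 0.0, 0.0, 1.0]]
{'clock': 0.1, 'q': [0.034, 0.69, -0.195, 1.566, 0.157, 0.903, -0.215], 'qd': [-0.001, -0.001, 0.001, -0.003, -0.0, -0.003, -0.001], 'joint_torque': [-0.003, -52.85, -1.271, -15.384, -0.053, 0.002, 0.0], 'tool_pos': [0.624, -0.0, 0.238], 'eef_rot': [0.707, 0.707, -0.001, -0.001], 'contact_force': [0.464, 0.336, -0.594], 'moment': [-0.005, 0.008, 0.003], 'finger_force': 0.0, 'opening': 1.003}
```

View pics/scene1.png

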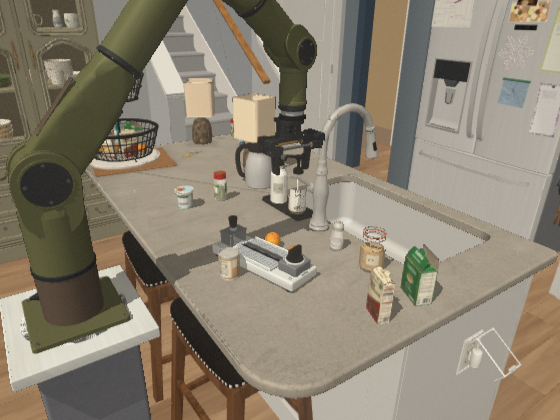

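View pics/wrist1.png

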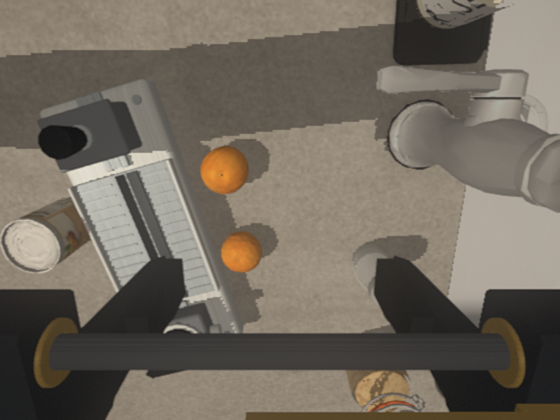

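The wrist view shows the pin head with its black knob at about (62,140), the slicer running down to the dial head at about (185,330), which is mostly hidden behind the gripper, and the mandarins at (225,170) and (241,252). The scene view shows the pin at (233,225) and the dial at (295,253).

```bash
python3 - <<'E'
from h import *
S=dict(np.load('/tmp/scene.npz'));P=cloud(S);f=S['frame'].astype(int).max(-1)
for nm,(u0,u1,v0,v1) in dict(pin=(222,246,212,238),dial=(280,315,240,275)).items():
    m=np.zeros(f.shape,bool);m[v0:v1,u0:u1]=1
    m&=(f<60)&(P[...,2]>.07)&(P[...,2]<.13)
    q=P[m];print(nm,len(q),q.min(0).round(3),q.max(0).round(3),q.mean(0).round(3))
    for zz in (.075,.085,.095,.105,.115): 
        w=q[abs(q[:,2]-zz)<.005]; 
        if len(w):print(zz,len(w),w.mean(0).round(3))
W=dict(np.load('/tmp/wrist.npz'));P=cloud(W);f=W['frame'].astype(int).max(-1)
m=(f<50)&(P[...,2]>.1)&(P[...,2]<.13);m[290:]=0
q=P[m];print('wpin',len(q),q.min(0).round(3),q.max(0).round(3),q.mean(0).round(3))
# bed outline: z 0.02-0.05 points
m=(abs(P[...,2]-.036)<.008);m[300:]=0
q=P[m][:,:2];q=q[(q[:,0]<.66)&(q[:,1]>-.05)&(q[:,1]<.3)];b=cv2.minAreaRect(q.astype('f4'));print(b)
m=P[...,2]>.06;m&=P[...,2]<.1;m[:, 200:]=0;m[250:]=0;m[:,:30]=0
q=P[m];print('bridge top',q.min(0),q.max(0),np.median(q,0))
E
python3 - <<'E'
import cv2
a=cv2.imread('pics/scene1.png')[200:300,200:330];cv2.imwrite('pics/c1.png',cv2.resize(a,None,fx=6,fy=6,interpolation=cv2.INTER_CUBIC))
E
```

```text
pin 73 [0.441 0.031 0.076] [0.473 0.06  0.118] [0.452 0.038 0.104]
0.075 1 [0.473 0.06  0.076]
0.085 5 [0.452 0.038 0.088]
0.095 19 [0.452 0.037 0.095]
0.105 20 [0.451 0.036 0.105]
0.115 28 [0.452 0.039 0.114]
dial 178 [ 0.491 -0.2    0.07 ] [ 0.536 -0.17   0.102] [ 0.513 -0.185  0.084]
0.075 74 [ 0.514 -0.187  0.074]
0.085 42 [ 0.511 -0.183  0.085]
0.095 49 [ 0.512 -0.183  0.095]
0.105 13 [ 0.512 -0.181  0.101]
wpin 1147 [0.444 0.033 0.1  ] [0.762 0.077 0.124] [0.459 0.046 0.114]
((0.4836324453353882, 0.02190878987312317), (0.21829329431056976, 0.14381352066993713), 0.0009248442365787923)
bridge top [ 0.3818411  -0.06636668  0.06000342] [0.49357781 0.07607448 0.0999095 ] [0.46185498 0.0414456  0.07532782]
```

View pics/c1.png

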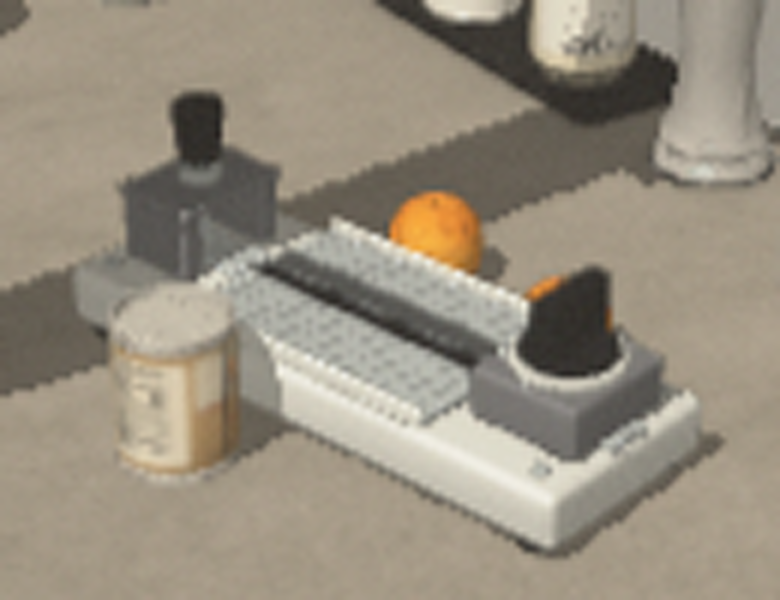

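The crop shows the pin on the left, the dial bar on the right with its point (and pips) on the near-right side, and the tin close in front of the slicer. I'll move to look down on the dial.

{"op": "move_arm", "data": {"motion": [[-50,-30,0,0,0,0,0],[-110,-60,0,0,0,0,0],[-170,-85,0,0,0,0,0],[-220,-110,0,0,0,0,0],[-240,-110,0,0,0,0,0]]}}

```text
clock: 0.72
tool_pos: [0.5115, -0.2448, 0.2383]
eef_rot: [0.71, 0.705, -0.002, -0.0]
contact_force: [-0.6, 0.2, -0.9]
opening: 1.004
finger_force: 0.0
```

{"op": "move_arm", "data": {"motion": [[0,0,0,0,0,0,0],[0,0,0,0,0,0,0]]}}

```text
clock: 0.98
tool_pos: [0.5162, -0.2372, 0.2386]
eef_rot: [0.706, 0.708, 0.001, -0.0]
contact_force: [0.4, 1.1, -0.7]
opening: 0.999
finger_force: 0.0
```

```bash
python3 - <<'E'
from h import *
W=snap('wrist','w2.png');np.savez('/tmp/w2',**W)
P=cloud(W);f=W['frame'].astype(int).max(-1)
for nm,lo,hi,c in [('pin',.108,.125,(.455,.045)),('dialtop',.094,.106,(.515,-.178)),('dial',.07,.106,(.515,-.178))]:
    m=(f<75)&(P[...,2]>lo)&(P[...,2]<hi)&(np.hypot(P[...,0]-c[0],P[...,1]-c[1])<.04)
    q=P[m]; 
    if len(q): print(nm,len(q),q.mean(0).round(4),cv2.minAreaRect((q[:,:2]*1000).astype('f4')),np.argwhere(m).mean(0))
print(r.get_state()['tool_pos'])
E
```

```text
dialtop 958 [ 0.5173 -0.1764  0.1014] ((516.1492309570312, -176.9451904296875), (46.618675231933594, 13.041736602783203), 15.618163108825684) [120.00730689 280.20041754]
dial 2239 [ 0.5175 -0.1753  0.0852] ((518.0598754882812, -176.38922119140625), (43.57545471191406, 43.86439514160156), 46.519535064697266) [117.47253238 280.32514515]
[ 0.51623215 -0.23710192  0.2386567 ]
```

View pics/w2.png

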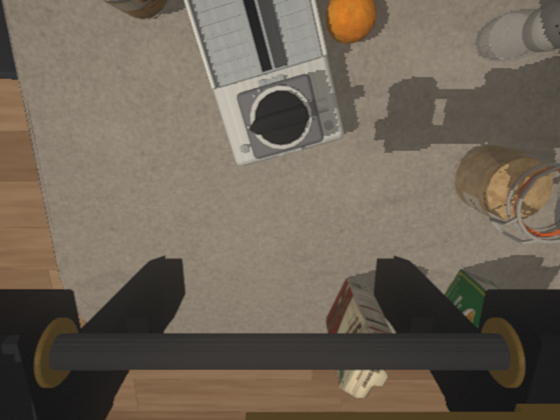

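The dial bar is centred at pixel (280,118), which is about (0.517,-0.177) in the world. Its long axis is 15.6° from world x, with the point to the left at (253,128). I'll turn the tool by about -105.6° and centre it over the dial.

{"op": "move_arm", "data": {"motion": [[20,0,0,0,0,-10.5,0],[40,1,0,0,0,-21,0],[62,2,0,0,0,-31.5,0],[62,2,0,0,0,-42,0],[62,2,0,0,0,-52.5,0]]}}

```text
clock: 1.65
tool_pos: [0.5178, -0.1752, 0.2389]
eef_rot: [0.316, 0.949, 0.0, 0.0]
contact_force: [-0.3, -0.4, -0.3]
opening: 1.0
finger_force: 0.0
```

{"op": "move_arm", "data": {"motion": [[0,0,10,0,0,-10.5,0.3],[0,0,30,0,0,-21,0.3],[0,0,50,0,0,-31.5,0.3],[0,0,80,0,0,-42,0.3],[0,0,100,0,0,-53,0.3]]}}

```text
clock: 2.28
tool_pos: [0.5174, -0.1757, 0.1377]
eef_rot: [-0.137, 0.991, 0.001, -0.0]
contact_force: [0.5, 0.3, -0.2]
opening: 0.699
finger_force: 0.0
```

{"op": "move_arm", "data": {"motion": [[0,0,20,0,0,0,0.3],[0,0,20,0,0,0,0.3]]}}

```text
clock: 2.52
tool_pos: [0.5167, -0.176, 0.1178]
eef_rot: [-0.134, 0.991, 0.001, -0.001]
contact_force: [-0.2, -0.5, 0.2]
opening: 0.696
finger_force: 0.0
```

```bash
python3 - <<'E'
from h import *
W=snap('wrist','w3.png')
P=cloud(W);f=W['frame'].astype(int).max(-1)
for nm,lo,hi,c in [('dialtop',.094,.106,(.515,-.178)),('pin',.112,.125,(.455,.045))]:
    m=(f<75)&(P[...,2]>lo)&(P[...,2]<hi)&(np.hypot(P[...,0]-c[0],P[...,1]-c[1])<.04)
    q=P[m]; 
    if len(q): print(nm,len(q),q.mean(0).round(4),cv2.minAreaRect((q[:,:2]*1000).astype('f4')),np.argwhere(m).mean(0))
s=r.get_state();print(s['tool_pos'],s['q'],R.from_quat(s['eef_rot']).as_matrix().round(3),s['opening'])
E
```

```text
dialtop 2048 [ 0.5143 -0.1774  0.1013] ((515.3878173828125, -177.10968017578125), (47.822601318359375, 13.012344360351562), 15.15937614440918) [255.13330078 279.97949219]
[ 0.51734369 -0.17627457  0.11866446] [ 0.60276861  0.83055423 -0.61549345  1.89240952  0.75731887  0.66799052
  1.3582322 ] [[-0.964 -0.265 -0.001]
 [-0.265  0.964  0.001]
 [ 0.     0.001 -1.   ]] 0.7010294552391532
```

View pics/w3.png

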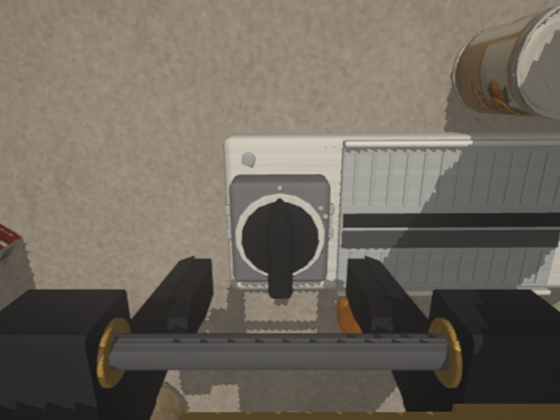

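The tool is aligned with the bar at (280,250), pointing at the single pip at (280,187). The pair of pips is at (328,210), clockwise from it. Now down, grip and turn.

{"op": "move_arm", "data": {"motion": [[0,0,20,0,0,0,0.3],[0,0,40,0,0,0,0.4],[0,0,41,0,0,0,1],[0,0,41,0,0,0,1],[0,0,41,0,0,0,1]], "newtons": 30}}

```text
clock: 3.2
tool_pos: [0.5178, -0.1779, 0.0788]
eef_rot: [-0.133, 0.991, -0.0, 0.001]
contact_force: [-0.4, 0.8, -0.5]
opening: 0.284
finger_force: 0.0
```

{"op": "move_arm", "data": {"motion": [[0,0,0,0,0,0,1],[0,0,0,0,0,0,1]]}}

```text
clock: 3.45
tool_pos: [0.5169, -0.1756, 0.0785]
eef_rot: [-0.134, 0.991, 0.001, 0.0]
contact_force: [-2.3, 4.4, 5.3]
opening: 0.145
finger_force: 30.0
```

{"op": "move_arm", "data": {"motion": [[0,0,0,0,0,10,1],[0,0,0,0,0,20,1],[0,0,0,0,0,30,1],[0,0,0,0,0,40,1],[0,0,0,0,0,50,1]]}}

```text
clock: 4.08
tool_pos: [0.517, -0.1751, 0.0785]
eef_rot: [0.301, 0.954, 0.002, -0.0]
contact_force: [-2.4, 7.0, 5.2]
opening: 0.146
finger_force: 30.0
```

{"op": "move_arm", "data": {"motion": [[0,0,0,0,0,6,1],[0,0,0,0,0,11,1],[0,0,0,0,0,11,1]]}}

```text
clock: 4.45
tool_pos: [0.5171, -0.175, 0.0785]
eef_rot: [0.387, 0.922, 0.001, -0.0]
contact_force: [-2.5, 5.1, 5.9]
opening: 0.145
finger_force: 30.0
```

```bash
python3 - <<'E'
from h import *
s=r.get_state();M=R.from_quat(s['eef_rot']).as_matrix();print(s['tool_pos'],s['q'],np.degrees(np.arctan2(M[1,0],M[0,0])),s['moment'],s['contact_force'])
E
```

```text
[ 0.51708418 -0.17501878  0.07845504] [ 0.41453305  0.8445763  -0.28838755  1.92162158  0.50723833  0.44703404
  0.53068999] 134.42165091035488 [1.15270442 0.41702256 0.28147134] [-2.48376883  5.14321531  5.91402998]
```

The dial has turned 61° and sits against its stop. Release, rise and look at the pin from close by.

{"op": "move_arm", "data": {"motion": [[0,0,0,0,0,0,0.5],[0,0,0,0,0,0,0.4],[0,0,-30,0,0,0,0.3],[0,0,-80,0,0,0,0.2],[0,0,-120,0,0,0,0]]}}

```text
clock: 5.08
tool_pos: [0.5171, -0.1787, 0.1994]
eef_rot: [0.389, 0.921, -0.0, 0.0]
contact_force: [0.1, -0.6, 0.9]
opening: 0.689
finger_force: 0.0
```

{"op": "move_arm", "data": {"motion": [[35,30,0,0,0,0,0],[80,60,0,0,0,0,0],[115,90,0,0,0,0,0],[141,111,0,0,0,0,0],[141,111,0,0,0,0,0]]}}

```text
clock: 5.7
tool_pos: [0.4982, 0.0032, 0.198]
eef_rot: [0.386, 0.922, 0.001, 0.0]
contact_force: [0.4, -0.3, 0.4]
opening: 1.003
finger_force: 0.0
```

```bash
cat > pin.py <<'E'
from h import *
import sys
W=snap('wrist',sys.argv[1])
P=cloud(W);f=W['frame'].astype(int).max(-1)
for nm,lo,hi,c in [('dialtop',.094,.106,(.515,-.178)),('pin',.113,.125,(.455,.045)),('pinall',.088,.125,(.455,.045))]:
    m=(f<75)&(P[...,2]>lo)&(P[...,2]<hi)&(np.hypot(P[...,0]-c[0],P[...,1]-c[1])<.04)
    q=P[m]
    if len(q)>5: print(nm,len(q),q.mean(0).round(4),cv2.minAreaRect((q[:,:2]*1000).astype('f4')),np.argwhere(m).mean(0))
    if nm=='pin' and len(q)>5:
        s=r.get_state();M=R.from_quat(s['eef_rot']).as_matrix();c=cv2.minEnclosingCircle((q[:,:2]*1000).astype('f4'));print('circ',c)
        print('tool',s['tool_pos'],'tool shift',M.T@(np.array([c[0][0]/1000,c[0][1]/1000,.105])-s['tool_pos']))
E
python3 pin.py w4.png
```

```text
dialtop 319 [ 0.5255 -0.1813  0.1009] ((524.8733520507812, -181.85032653808594), (12.49928092956543, 21.493839263916016), 45.077354431152344) [378.96238245 150.23197492]
pin 1300 [0.4556 0.0454 0.1161] ((455.8037414550781, 45.292381286621094), (24.673051834106445, 25.350208282470703), 44.971317291259766) [126.57076923 278.29538462]
circ ((455.7379455566406, 45.1749267578125), 12.917594909667969)
tool [0.49825487 0.00086721 0.19780842] tool shift [0.06144179 0.00057594 0.09278384]
pinall 1300 [0.4556 0.0454 0.1161] ((455.8037414550781, 45.292381286621094), (24.673051834106445, 25.350208282470703), 44.971317291259766) [126.57076923 278.29538462]
```

View pics/w4.png

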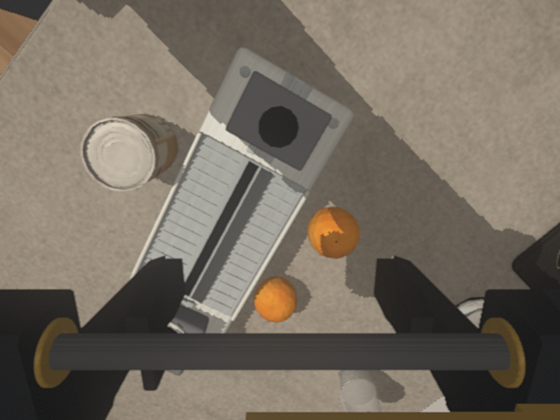

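The knob is centred at pixel (278,127), which is (0.4557, 0.0452) in the world. The dial bar is now at -45°, as it should be. Move over the knob, go down and grip.

{"op": "move_arm", "data": {"motion": [[30,0,0,0,0,0,0],[61,0,0,0,0,0,0],[61,0,40,0,0,0,0.2],[61,0,80,0,0,0,0.3],[61,0,112,0,0,0,0.4]]}}

```text
clock: 6.38
tool_pos: [0.456, 0.0419, 0.0844]
eef_rot: [0.39, 0.921, -0.001, 0.0]
contact_force: [-0.1, 0.1, -0.2]
opening: 0.685
finger_force: 0.0
```

{"op": "move_arm", "data": {"motion": [[0,0,0,0,0,0,0.4],[0,0,0,0,0,0,0.4]]}}

```text
clock: 6.62
tool_pos: [0.4562, 0.0432, 0.0864]
eef_rot: [0.39, 0.921, -0.0, 0.001]
contact_force: [-0.2, -0.0, -0.6]
opening: 0.598
finger_force: 0.0
```

```bash
python3 pin.py w5.png; python3 -c "
from h import *
s=snap('side','s5.png');s=r.get_state();print(s['tool_pos'],s['opening'],s['contact_force'])"
```

```text
pin 4751 [0.4539 0.0471 0.1169] ((454.8178405761719, 45.26474380493164), (78.6792221069336, 25.028671264648438), 44.56651306152344) [302.74889497 283.26120817]
circ ((450.1064758300781, 50.04799270629883), 39.340171813964844)
tool [0.45650204 0.04352012 0.08679273] tool shift [ 9.11390582e-03 -1.33943934e-05 -1.82197061e-02]
pinall 8611 [0.4532 0.0478 0.1104] ((454.7474060058594, 45.20241928100586), (78.686279296875, 25.07355308532715), 43.80255889892578) [291.86865637 283.09313669]
[0.45656472 0.04372127 0.08690541] 0.5975102984119104 [0.61137908 0.85982691 0.52387058]
```

View pics/s5.png

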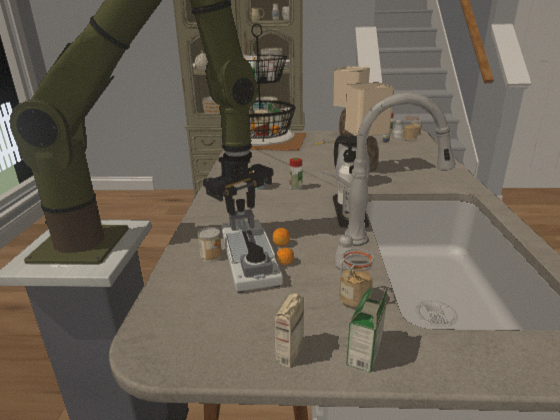

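The side view shows the gripper over the pin head at about (240,205), with the tin, mandarins and cartons where they were. Now close.

{"op": "move_arm", "data": {"motion": [[1,0,0,0,0,0,1],[1,0,0,0,0,0,1],[1,0,0,0,0,0,1],[1,0,0,0,0,0,1],[1,0,0,0,0,0,1]], "newtons": 45}}

```text
clock: 7.35
tool_pos: [0.4558, 0.0456, 0.086]
eef_rot: [0.389, 0.921, 0.001, 0.001]
contact_force: [1.2, 1.9, 3.6]
opening: 0.25
finger_force: 44.6
```

{"op": "move_arm", "data": {"motion": [[0,0,-4,0,0,0,1],[0,0,-8,0,0,0,1],[0,0,-12,0,0,0,1],[0,0,-15,0,0,0,1],[0,0,-18,0,0,0,1]]}}

```text
clock: 7.98
tool_pos: [0.4557, 0.0456, 0.1035]
eef_rot: [0.389, 0.921, 0.001, 0.0]
contact_force: [5.1, 2.9, -14.0]
opening: 0.249
finger_force: 45.3
```

{"op": "move_arm", "data": {"motion": [[0,0,0,0,0,0,1],[0,0,0,0,0,0,1]]}}

```text
clock: 8.22
tool_pos: [0.4557, 0.0456, 0.1034]
eef_rot: [0.389, 0.921, 0.001, 0.0]
contact_force: [5.6, 2.6, -12.9]
opening: 0.244
finger_force: 45.3
```

{"op": "move_arm", "data": {"motion": [[0,0,-1,0,0,0,1],[0,0,-2,0,0,0,1],[0,0,-2,0,0,0,1]]}}

```text
clock: 8.6
tool_pos: [0.4557, 0.0456, 0.1043]
eef_rot: [0.389, 0.921, 0.001, -0.0]
contact_force: [7.1, 3.6, -26.2]
opening: 0.246
finger_force: 45.9
```

```bash
python3 - <<'E'
from h import *
W=snap('wrist','w6.png');P=cloud(W);f=W['frame'].astype(int).max(-1)
h=np.hypot(P[...,0]-.4557,P[...,1]-.0452)<.008
print(np.percentile(P[h][:,2],[5,25,50,75,95]),h.sum())
W=snap('scene');P=cloud(W);h=np.hypot(P[...,0]-.4557,P[...,1]-.0452)<.02;print(np.sort(P[h][:,2]).round(3)[::8]) 
c=W['frame'][200:300,200:330,::-1];cv2.imwrite('pics/c6.png',cv2.resize(c,None,fx=6,fy=6,interpolation=2))
s=r.get_state();print(s['tool_pos'],s['opening'],s['contact_force'],s['finger_force'])
E
```

```text
[0.08135903 0.08865385 0.13412327 0.13463127 0.13515119] 1676
[0.035 0.039 0.039 0.041 0.042 0.052 0.074 0.075 0.075 0.075 0.076 0.078
 0.08  0.082 0.089 0.107 0.117 0.124 0.13  0.138 0.226 0.391]
[0.4556673  0.04560014 0.10428398] 0.24718511362688708 [  7.43856433   3.2513903  -26.13813454] 45.87570447692997
```

View pics/c6.png

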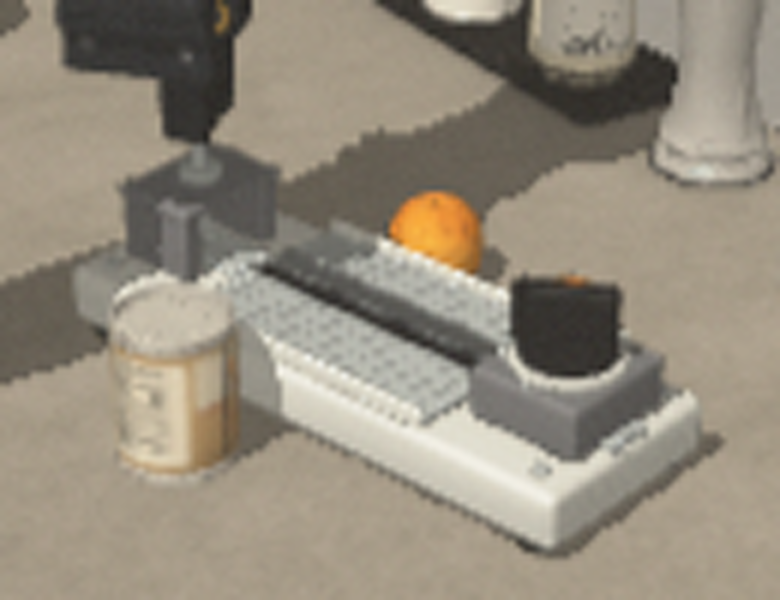

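The crop shows the dial bar turned to the second click at (565,325) and the pin raised above its bridge at (200,150). The knob top is at 0.1345 m and the pull force jumped, so the pin is at its stop. I'll ease the overload slightly, then hand in.

{"op": "move_arm", "data": {"motion": [[0,0,0.6,0,0,0,1],[0,0,0.6,0,0,0,1],[0,0,0.6,0,0,0,1],[0,0,0.6,0,0,0,1]], "newtons": 50}}

```text
clock: 9.2
tool_pos: [0.4557, 0.0456, 0.1042]
eef_rot: [0.389, 0.921, 0.001, -0.0]
contact_force: [6.3, 3.5, -18.9]
opening: 0.247
finger_force: 50.6
```

```bash
python3 -c "
from h import *
s=r.get_state();print(s['tool_pos'],s['opening'],s['contact_force'],s['finger_force'])
W=snap('wrist');P=cloud(W);h=np.hypot(P[...,0]-.4557,P[...,1]-.0452)<.008;z=P[h][:,2];print(np.median(z[z>.12]))
if np.median(z[z>.12])>.133 and s['finger_force']>10: print(finish_job())"
```

```text
[0.45567088 0.04558991 0.1042131 ] 0.24746657329182567 [  6.25328679   3.54577242 -18.9068505 ] 50.5545085119536
0.13433939370444917
the job is handed in; nothing more can be done
None
```

I turned the dial to its second click, then pulled the lock pin to its upper stop and handed the job in with the fingers still holding it there at about 50 N; the result of the judging was not shown.

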